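Pack glazed ceramics in a narrow crate and close the row

ROBOT

A 6-joint arm with a two-finger parallel gripper is mounted at the origin on the work surface. World frame = base frame: x ahead of the robot, y to its left, z up, the work surface at z = 0. Lengths are in m, angles in rad, forces in N, time in s.
With the tool pointing down it reaches from about 0.15 to 0.775 m from the base axis. Payload 6.1 kg.
Tool frame: the origin (TCP) lies between the finger pads; the fingertips stand 22 mm ahead of it and the grasp point (between the pads) lies 3 mm ahead of it (tips_ahead is the distance from the TCP to the fingertips, in m); z points along the fingers, y is the line along which they close (so a half turn about z gives the same grasp; the last joint's range is limited). The gripper opens to 85 mm and grips with 20 to 120 N. Pads are 22 mm wide; open, the fingers measure 114 mm over their backs; the gripper's body (76 mm by 85 mm) begins 54 mm behind the grasp point. The pads swing forward as they close: fully open they stand 13 mm farther back than shut.
Start: joints at [1.281, 0.126, -0.04, 1.405, 0, 1.571], TCP at [0.15, 0.503, 0.253] pointing down, gripper open.
Joint ranges: [-2.72, 2.72], [-0.95, 1.95], [-1.27, 1.35], [-1.78, 2.02], [-1.46, 1.47], [-3.14, 3.14]. Speed limits (rad/s): [2.39, 2.39, 3.01, 3.14, 3.14, 3.14].

INTERFACE

Orientations are given as a unit quaternion [x, y, z, w].
In Python, from plant import * gives the robot as it stands.
- The arm moves only by the tool jog_arm, never from a script. Its argument "rows" is a list that holds one entry, the list of rows, each a list of 7 numbers: the shift along the tool's x, y, z in mm, then the turn, a rotation vector about the tool's x, y, z in degrees, then the finger opening in mm, from 0 to 85.4. In form: [[[x, y, z, rx, ry, rz, claw], ...]]. A call has 1 to 10 rows; each row is the pose to reach, as a shift and turn from the pose commanded when the call began, along the tool's axes at that moment; what a row does not reach only later rows make up. A row lasts 1/12 s, in which the tool goes at most 41.7 mm and 7.16 degrees, less where a joint would pass 70% of its speed; a pose out of reach is approached as far as the arm can. A call with a gripper value outside its range is refused whole. The fingers move at their own pace and stop on an object; "grip_force" is the grip in N (left out, the last holds). Time passes only in rows, so rows that repeat a pose let the fingers close. It gives the time, the measured TCP pose, the force, the opening and the grip force at its end, in the units of the state.
- sense(): the state, without advancing time (a new reading comes with each control period).
- get_image(name): name is "scene" or "top" or "wrist"; returns a dict with "pixels" (420x560x3 uint8, blue, green, red), "fx", "fy", "cx", "cy" (pixels), "eye" and "orientation" of the camera in the world. Camera axes: x right, y down, z forward; pixel columns grow to the right and rows downward; lengths in m; the calibration is good to about 2 mm. A picture is of the moment at which its call begins. There is no depth.
- finish_job(): hands the job in; it is judged then, once.
The state is a dict: "t": time; "qpos": joint angles; "joint_vel": joint speeds; "joint_torque": joint torques, N m; "tool_pos": TCP position; "eef_rot": TCP orientation; "force": force on the tool from outside, world axes, zero at the start; "torque": the same for the moment, N m; "gripper_width": finger opening in m; "gripper_force": force on a finger pad.
Only numpy, scipy, OpenCV 4.12 (cv2) and the standard library are available. Lean on these libraries where they do the work, as an engineer would, in place of code of your own. Each camera call takes 0.05 s, during which the arm holds its last target. There are 200 camera calls.

TASK

Pack the coral-and-olive vase and the yellow square caddy upright in the long plywood crate, in one row between the orange jar and the wooden spacer block that are already in it. Set them down gently, without dropping or tipping anything, then slide the spacer along until the whole row is butted tight from the jar's end of the crate to the spacer, with no gaps. Let go, and leave the navy vase, the turquoise bowl and the brush mug alone.

Things in the scene. Friction and masses are not known exactly. Their poses are not given: they have to be found in the camera images.
- crate: Long narrow open plywood crate that stays put on the bench. Outside 80 (x) x 250 (y) x 48 mm high; inside 64 (x) x 234 (y) mm, floor 8 mm above the bench, walls 8 mm thick. Origin: centre of the underside. Its y axis runs along its length; the jar stands at the -y end, the spacer at the +y end. It lies at about -23 to 23 degrees of yaw.
- vase: Loose ceramic vase, coral red below and olive green above with a white and black band between; straight round sides, 58 mm diameter up to 61 mm height, 54 mm above that, 118 mm tall, about 0.22 kg. To be packed. Origin: centre of the underside, z up.
- caddy: Loose square ceramic caddy, yellow with a lilac band and a lilac square on top; 54 x 54 mm in plan, 104 mm tall, about 0.22 kg. To be packed; its sides must lie along the crate's for it to go in. Origin: centre of the underside; x and y square to its sides, z up.
- jar: Loose round orange ceramic jar with a navy band, already standing in the crate at its -y end (0 to 6 mm short of the end wall); 56 mm diameter up to 57 mm height, 52 mm above, 110 mm tall, about 0.2 kg. Origin: centre of the underside.
- spacer: Loose brown wooden block standing in the crate, up to 10 mm from its +y end wall; 56 mm (x, across the crate) x 26 mm (y, along it) x 100 mm tall, about 0.1 kg. It slides on the floor; pushing the whole row takes about 5 to 12 N. With the row tight its centre is 64 mm from the crate's centre, towards +y. Origin: centre of the underside, axes like the crate's.
- navy_vase: Bystander: plain navy vase with a white band, 54 mm diameter, 126 mm tall, standing loose near the pieces to pack. Leave it alone. Origin: centre of the underside.
- bowl: Bystander: turquoise bowl, 124 mm across the rim, 55 mm high, loose. Leave it alone. Origin: centre of the underside.
- brush_mug: Bystander: blue mug 72 mm in diameter, 90 mm tall, with brushes up to 188 mm high, loose. Leave it alone. Origin: centre of the underside.
Not all that is in view belongs to the job. Several things have the shape of the spacer; the one meant has the colours described above.

How it is judged:
On the way:
1. the vase and the caddy both stand upright on the crate's floor, between the jar and the spacer (x of vase in the frame of crate between -0.015 and 0.015 m and y of vase in the frame of crate between -0.117 and 0.07 m and z of vase in the frame of crate between 0.004 and 0.013 m and angle between each of vase, caddy's own z axis and vertical below 0.1 rad and x of caddy in the frame of crate between -0.015 and 0.015 m and y of caddy in the frame of crate between -0.117 and 0.07 m and z of caddy in the frame of crate between 0.004 and 0.013 m), for 0.2 s.
At the end, for the whole second after the job is handed in: Vase, caddy and jar stand upright (0.1 rad) in one row on the crate floor, on the -y side of the spacer; the spacer stands square (0.1 rad) and is pushed up until the gaps along the row total under 6 mm (its centre under 70 mm from the crate centre); all released, at rest (x of vase in the frame of crate between -0.015 and 0.015 m and y of vase in the frame of crate between -0.117 and 0.036 m and z of vase in the frame of crate between 0.004 and 0.013 m and angle between each of vase, caddy, jar, spacer's own z axis and vertical below 0.1 rad and x of caddy in the frame of crate between -0.015 and 0.015 m and y of caddy in the frame of crate between -0.117 and 0.036 m and z of caddy in the frame of crate between 0.004 and 0.013 m and x of jar in the frame of crate between -0.015 and 0.015 m and y of jar in the frame of crate between -0.117 and 0.036 m and z of jar in the frame of crate between 0.004 and 0.013 m and y of spacer in the frame of crate between 0.05 and 0.07 m and x of spacer in the frame of crate between -0.015 and 0.015 m and z of spacer in the frame of crate between 0.004 and 0.013 m and angle between the y axis of spacer and the y axis of crate, either way round below 0.1 rad and linear speed of each of vase, caddy, jar, spacer below 0.02 m/s); the robot touches nothing.
It fails at once if the navy vase, the turquoise bowl or the brush mug is moved by more than 30 mm (distance of any of navy_vase, bowl, brush_mug from where it was at the start of the episode above 0.03 m).
It fails at once if the vase, the caddy or the jar is tipped by more than 0.6 rad (angle between any of vase, caddy, jar's own z axis and vertical above 0.6 rad).
It fails at once if the vase or the caddy is dropped or slammed onto the crate (contact force over 60 N) (contact force between any of vase, caddy and crate above 60 N).
It also fails if it takes over 67 s, if anything falls off the work surface, if the arm or the gripper's body presses on something with over 40 N, if the wrist force passes 120 N, or if a joint passes its speed limit or range.

## Working session

There is one attempt and no reset: what is moved stays moved. The work goes in short steps, Python scripts to look and compute and a tool call to move; the robot and the scene stay as the last step left them, time stands still between calls to the robot, and variables do not carry over. Pictures are saved under pics/ and viewed, at most 10 in all, crops included, and the job is handed in when it is done.

Besides the shell and the picture viewer there is one more tool, called after "Request:" as name([rows], argument=value, ...), one row to a line, values as JSON. jog_arm: Moves the arm, as the interface text tells. Its arguments: {"type":"object","properties":{"rows":{"type":"array","items":{"type":"array","items":{"type":"array","items":{"type":"number"}}}},"grip_force":{"type":"number"}},"required":["rows"]}

```bash
ls; mkdir -p pics; python3 - <<'E'
from plant import *
import cv2,pickle
s=sense();print(s)
for n in("top","scene"):
    d=get_image(n);cv2.imwrite(f"pics/{n}0.png",d["pixels"]);pickle.dump(d,open(f"{n}0.pkl","wb"))
    print(n,[d[k] for k in("fx","fy","cx","cy","eye","orientation")])
E
```

```text
pics
{'t': 0.0, 'qpos': array([ 1.28099417e+00,  1.26395655e-01, -4.06496201e-02,  1.40543562e+00,
        2.96649344e-05,  1.57078542e+00]), 'joint_vel': array([-1.45914009e-03, -8.67291684e-04, -8.42592468e-04, -2.17802612e-04,
       -9.07108431e-05, -7.63136215e-04]), 'joint_torque': array([ 1.43296809e-03, -4.35916865e+01,  3.52921522e+01,  1.71855418e-02,
        6.71384373e-05, -4.38746980e-06]), 'tool_pos': array([0.14990221, 0.50272305, 0.25250121]), 'eef_rot': array([ 1.44389114e-01,  9.89520628e-01, -8.31315483e-04, -1.36302904e-04]), 'force': array([-0.1978983 ,  0.19232402,  0.42008116]), 'torque': array([ 0.00412077, -0.03732523,  0.02799416]), 'gripper_force': 0.0, 'gripper_width': 0.08546682647741867}
top [448.6219852685168, 448.6219852685168, 283.4356811124658, 216.49087954034738, array([0.32904016, 0.05965096, 1.23328658]), array([-0.69655237,  0.71000224, -0.07465504,  0.0716815 ])]
scene [412.95633226301385, 412.95633226301385, 282.8110317087123, 210.4503790682867, array([1.27484364, 0.37824682, 0.63451255]), array([ 0.49691974,  0.74541991, -0.37239934, -0.24236062])]
```

View pics/top0.png

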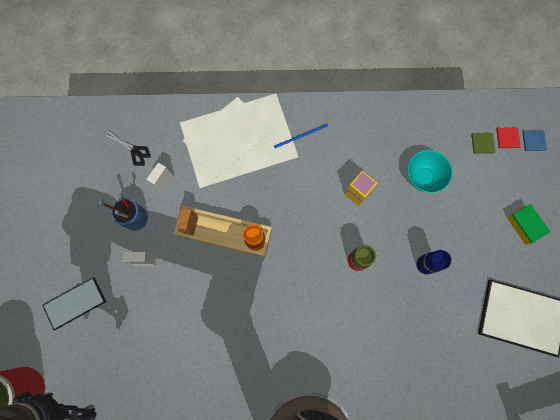

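View pics/scene0.png

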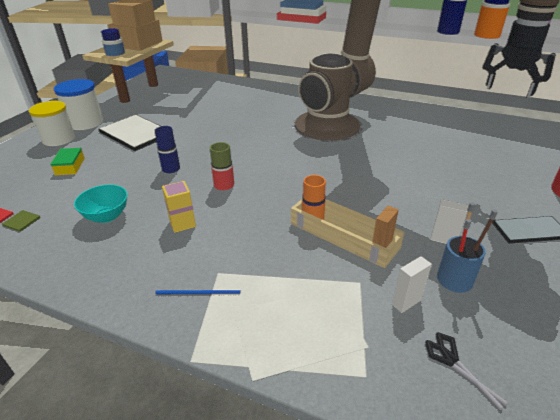

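The top view shows the crate around (223,232), the orange jar at (254,236), the vase at (362,257), the caddy at (362,184), the navy vase at (434,261), the bowl at (430,171) and the mug at (130,213).
Spacer-shaped candidates are the brown block at (187,220), the white one at (158,173) and the grey one at (136,257). Only the brown one, in the crate at the end opposite the jar, fits. I'll confirm it in a crop.

```bash
cat > h.py <<'E'
import numpy as np,cv2,pickle
from scipy.spatial.transform import Rotation as R
def world(d,uv,z):
    uv=np.atleast_2d(uv).astype(float)
    r=np.c_[(uv[:,0]-d["cx"])/d["fx"],(uv[:,1]-d["cy"])/d["fy"],np.ones(len(uv))]
    r=R.from_quat(d["orientation"]).apply(r); e=np.asarray(d["eye"])
    return (e+r*((z-e[2])/r[:,2])[:,None])[:,:2]
def proj(d,p):
    c=R.from_quat(d["orientation"]).inv().apply(np.atleast_2d(p)-d["eye"])
    return np.c_[d["fx"]*c[:,0]/c[:,2]+d["cx"],d["fy"]*c[:,1]/c[:,2]+d["cy"]]
E
python3 - <<'E'
from h import *
d=pickle.load(open("top0.pkl","rb"));im=d["pixels"]
a=cv2.resize(im[190:270,165:285],None,fx=5,fy=5,interpolation=cv2.INTER_CUBIC)
b=cv2.resize(im[160:280,330:460],None,fx=4.6,fy=4.6,interpolation=cv2.INTER_CUBIC)
b=cv2.resize(b,(0,0),fx=.36,fy=.36) if 0 else b[:, :]
cv2.imwrite("pics/crate.png",a);cv2.imwrite("pics/pieces.png",b)
E
```

```text
(no output)
```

View pics/crate.png

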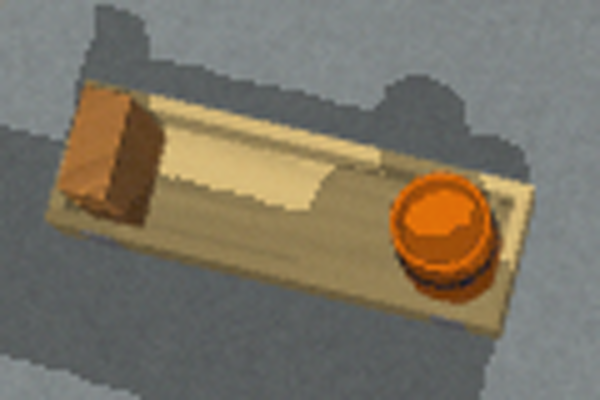

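View pics/pieces.png

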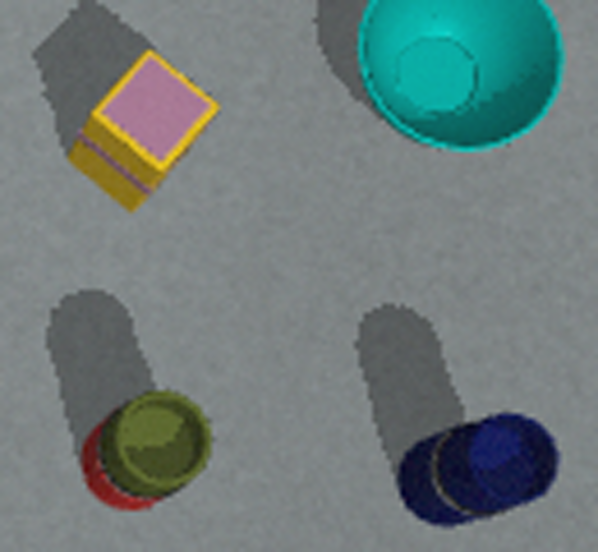

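The crop confirms the brown block in the crate at crop (105,150), with the jar at (443,220). The second crop has the caddy's top square at (156,110), the vase's top at (157,444) and the navy vase's top at about (505,462). Next I measure these points and check the sizes.

```bash
python3 - <<'E'
from h import *
d=pickle.load(open("top0.pkl","rb"));im=d["pixels"];hsv=cv2.cvtColor(im,cv2.COLOR_BGR2HSV)
A=lambda p:(np.array(p)+.5)/5-.5+[165,190]
B=lambda p:(np.array(p)+.5)/4.6-.5+[330,160]
rim=world(d,A([[85,80],[48,222],[498,332],[532,185]]),.048)
print("rim",rim.round(4).tolist());print("edges",np.linalg.norm(rim-np.roll(rim,-1,0),axis=1).round(4))
def yaw(v):return np.degrees(np.arctan2(v[1],v[0]))
for a,b in((3,0),(2,1)): print("y-axis yaw",yaw(rim[a]-rim[b])*1, yaw(rim[b]-rim[a])-90)
print("crate c",rim.mean(0))
cd=world(d,B([[150,50],[95,112],[158,170],[218,106]]),.104)
print("caddy",cd.mean(0),np.linalg.norm(cd-np.roll(cd,-1,0),axis=1).round(4),[round(yaw(np.roll(cd,-1,0)[i]-cd[i])%90,1) for i in range(4)])
# segmentation: minAreaRect of caddy lilac; olive circle
def blob(m,roi):
    k=np.zeros(m.shape,np.uint8);x,y,X,Y=roi;k[y:Y,x:X]=m[y:Y,x:X];c=max(cv2.findContours(k,cv2.RETR_EXTERNAL,cv2.CHAIN_APPROX_NONE)[0],key=cv2.contourArea);return c
h,s,v=cv2.split(hsv)
m=((h>130)&(h<172)&(s>40)&(v>120)).astype(np.uint8)
r=cv2.minAreaRect(blob(m,(345,165,385,200)));bx=world(d,cv2.boxPoints(r),.104);print("lilac",world(d,[r[0]],.104),np.linalg.norm(bx-np.roll(bx,-1,0),axis=1).round(4),yaw(bx[1]-bx[0])%90)
m=((h>25)&(h<50)&(s>80)).astype(np.uint8)
c=blob(m,(340,235,385,285));(p,rad)=cv2.minEnclosingCircle(c);w=world(d,[p],.118);print("vase",p,rad,w,rad/d["fx"]*1.115)
print("vase eye",world(d,[B([157,444])],.118))
print("jar eye",world(d,[A([444,222])],.110), "spacer",world(d,A([[85,80],[60,192],[105,212],[132,92]]),.100).round(4).tolist())
print("navy",world(d,[B([508,462])],.126),"bowl",world(d,[[429.8,171]],.055),"mug",world(d,[[130,213]],.09))
E
```

```text
rim [[0.6137, 0.3278], [0.5359, 0.3454], [0.4723, 0.1052], [0.5512, 0.0861]]
edges [0.0797 0.2485 0.0812 0.2496]
y-axis yaw -104.5062187644842 -14.506218764484188
y-axis yaw -104.84702858077861 -14.847028580778598
crate c [0.54327309 0.21615472]
caddy [ 0.65102806 -0.15804009] [0.0492 0.0484 0.0517 0.0501] [np.float64(47.4), np.float64(44.4), np.float64(45.5), np.float64(47.3)]
lilac [[ 0.6517682  -0.15823733]] [0.0423 0.0422 0.0421 0.0419] 49.04774609785746
vase (363.3894348144531, 256.0075378417969) 11.993865013122559 [[ 0.45906962 -0.144876  ]] 0.029809416231857927
vase eye [[ 0.45874558 -0.14573146]]
jar eye [[0.52130917 0.12967024]] spacer [[0.6012, 0.316], [0.5424, 0.3272], [0.5315, 0.3039], [0.5944, 0.2915]]
navy [[ 0.44450862 -0.3325047 ]] bowl [[ 0.69680162 -0.35185478]] mug [[0.5863182  0.45214207]]
```

The sizes check out: rim edges 80 × 249 mm and crate yaw −14.65°, with the jar against the end wall. I'm heading for the vase with the closing axis along the crate's x, so that tool x is crate +y and tool y is crate +x.

Request:
jog_arm([
  [[-481,-532,0,0,0,88,85],[-481,-532,0,0,0,88,85],[-481,-532,0,0,0,88,85],[-481,-532,0,0,0,88,85],[-481,-532,0,0,0,88,85],[-481,-532,0,0,0,88,85],[-481,-532,0,0,0,88,85],[-481,-532,0,0,0,88,85],[-481,-532,0,0,0,88,85],[-481,-532,0,0,0,88,85]],
], grip_force=40)

```text
t: 0.93
tool_pos: [0.3295, 0.1251, 0.2533]
eef_rot: [0.698, 0.716, 0.0, 0.0]
force: [0.8, 0.2, -0.2]
gripper_width: 0.085
gripper_force: 0.0
```

```bash
cat >> h.py <<'E'
def go(s,xyz,yaw):
    "shift (mm) & turn (deg) in tool axes to TCP xyz, tool z down, closing axis at yaw deg"
    y=np.array([np.cos(np.radians(yaw)),np.sin(np.radians(yaw)),0]);z=np.array([0,0,-1.])
    G=R.from_matrix(np.c_[np.cross(y,z),y,z]);T=R.from_quat(s["eef_rot"])
    return (T.inv().apply(np.array(xyz)-s["tool_pos"])*1e3).round(1),(T.inv()*G).as_rotvec(degrees=True).round(2)
E
python3 - <<'E'
from h import *;from plant import *
s=sense();print(s["t"],s["tool_pos"],go(s,[.459,-.145,.25],-14.65))
E
```

```text
0.9333 [0.32947677 0.1250781  0.25326301] (array([-273.3,  122.6,    3.3]), array([ 2.00e-02, -1.00e-02,  1.61e+01]))
```

Request:
jog_arm([
  [[-270,122,0,0,0,16.1,85],[-270,122,0,0,0,16.1,85],[-270,122,0,0,0,16.1,85],[-270,122,0,0,0,16.1,85],[-270,122,0,0,0,16.1,85],[-270,122,0,0,0,16.1,85],[-270,122,0,0,0,16.1,85],[-270,122,0,0,0,16.1,85],[-270,122,0,0,0,16.1,85],[-270,122,0,0,0,16.1,85]],
])

```text
t: 1.77
tool_pos: [0.4593, -0.139, 0.2527]
eef_rot: [0.79, 0.613, -0.0, -0.001]
force: [0.1, -0.3, -0.3]
gripper_width: 0.0849
gripper_force: 0.0
```

```bash
python3 - <<'E'
from h import *;from plant import *
s=sense();print(s["t"],s["tool_pos"],go(s,[.459,-.145,.095],-14.65))
d=get_image("wrist");cv2.imwrite("pics/w1.png",d["pixels"]);pickle.dump(d,open("w1.pkl","wb"))
print(d["eye"],d["orientation"],d["fx"])
print(proj(d,[[.459,-.145,.118],[.6515,-.158,.104],[.4445,-.3325,.126],[.459,-.145,.0]]))
E
```

```text
1.7667 [ 0.45931045 -0.13902387  0.25266098] (array([ -5.9,   1.5, 157.7]), array([-0.11, -0.02,  0.26]))
[ 0.47626395 -0.0713414   0.3733992 ] [ 0.98240703 -0.12440143 -0.01816115  0.13809735] 309.2779514249467
[[286.34103125 211.55643132]
 [503.74631792 168.1378208 ]
 [318.68984108 391.16490747]
 [285.77695935 184.2677749 ]]
```

View pics/w1.png

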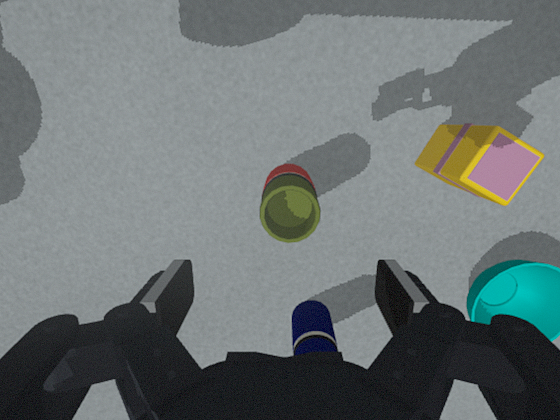

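The wrist view has the vase top centred at (290,212), against a predicted (286,212), so it lies about 3 mm further along tool +y. The fingers have room on both sides. I'm descending and gripping.

Request:
jog_arm([
  [[-6,3.5,30,0,0,0.3,85],[-6,3.5,70,0,0,0.3,85],[-6,3.5,100,0,0,0.3,85],[-6,3.5,130,0,0,0.3,85],[-6,3.5,150,0,0,0.3,85],[-6,3.5,157,0,0,0.3,85],[-6,3.5,157,0,0,0.3,85],[-6,3.5,157,0,0,0.3,50],[-6,3.5,157,0,0,0.3,45],[-6,3.5,157,0,0,0.3,45]],
], grip_force=40)

```text
t: 2.65
tool_pos: [0.4628, -0.1458, 0.0983]
eef_rot: [0.791, 0.612, 0.001, 0.001]
force: [-2.0, 0.8, 5.2]
gripper_width: 0.0532
gripper_force: 41.1
```

Request:
jog_arm([
  [[0,0,0,0,0,0,45],[0,0,0,0,0,0,45],[0,0,0,0,0,0,45],[0,0,0,0,0,0,45],[0,0,0,0,0,0,45]],
])

```text
t: 3.07
tool_pos: [0.4628, -0.1458, 0.0983]
eef_rot: [0.791, 0.611, 0.001, 0.001]
force: [-1.5, 1.6, 7.0]
gripper_width: 0.0531
gripper_force: 41.2
```

Request:
jog_arm([
  [[0,0,-10,0,0,0,45],[0,0,-30,0,0,0,45],[0,0,-60,0,0,0,45],[0,0,-90,0,0,0,45],[0,0,-120,0,0,0,45],[0,0,-150,0,0,0,45],[40,0,-160,0,0,0,45],[80,0,-160,0,0,0,45],[110,0,-160,0,0,0,45],[120,0,-160,0,0,0,45]],
])

```text
t: 3.9
tool_pos: [0.4926, -0.0267, 0.2573]
eef_rot: [0.791, 0.612, 0.001, -0.0]
force: [-0.3, -0.1, -2.5]
gripper_width: 0.0537
gripper_force: 42.9
```

```bash
cat >> h.py <<'E'
C=np.array([.5433,.2162]);CY=np.array([.2529,.9675]);CX=np.array([.9675,-.2529]);YAW=-14.65
def crate(x,y): return C+CX*x+CY*y
def tocrate(p): return np.array([(np.array(p)-C)@CX,(np.array(p)-C)@CY])
E
python3 - <<'E'
from h import *;from plant import *
s=sense();print(s["t"],s["tool_pos"],go(s,[*crate(0,-.022),.25],YAW),s["force"],s["gripper_width"])
E
```

```text
3.9 [ 0.4926482  -0.02665098  0.25726347] (array([225.8, -11.7,   7.6]), array([ 0.05, -0.09,  0.18])) [-0.2806155  -0.12753119 -2.50341164] 0.05365186886183956
```

Request:
jog_arm([
  [[30,-1.5,2,0,0,0,45],[65,-4,3,0,0,0,45],[100,-6,3,0,0,0,45],[135,-8,3,0,0,0,45],[170,-10,3,0,0,0,45],[200,-12,3,0,0,0,45],[220,-12,3,0,0,0,45],[226,-12,3,0,0,0,45],[226,-12,3,0,0,0,45],[226,-12,3,0,0,0,45]],
])

```text
t: 4.73
tool_pos: [0.5373, 0.1915, 0.2533]
eef_rot: [0.791, 0.611, -0.001, 0.0]
force: [-1.3, -0.2, -1.7]
gripper_width: 0.0531
gripper_force: 42.8
```

```bash
python3 - <<'E'
from h import *;from plant import *
s=sense();print(s["t"],s["tool_pos"],tocrate(s["tool_pos"][:2]),go(s,[*crate(0,-.022),.25],YAW))
d=get_image("wrist");pickle.dump(d,open("w2.pkl","wb"))
im=d["pixels"].copy()
# predicted rim (inner) and outer corners, jar top, spacer top
def poly(pts,z,c):
    p=proj(d,[[*crate(*q),z] for q in pts]).round().astype(int);cv2.polylines(im,[p],True,c,1)
poly([(-.032,-.117),(.032,-.117),(.032,.117),(-.032,.117)],.048,(255,0,255))
poly([(-.04,-.125),(.04,-.125),(.04,.125),(-.04,.125)],.048,(255,255,0))
t=np.linspace(0,6.28,40)
poly([(.026*np.cos(a),-.089+.026*np.sin(a)) for a in t],.118,(255,0,0))
poly([(-.028,.0836),(.028,.0836),(.028,.1096),(-.028,.1096)],.108,(0,255,0))
cv2.imwrite("pics/w2.png",cv2.resize(im,(784,588)))
E
```

```text
4.7333 [0.5372578  0.19148222 0.25326099] [ 0.0004053  -0.02544252] (array([ 3.4, -0.4,  3.3]), array([-0.02,  0.06,  0.03]))
```

View pics/w2.png

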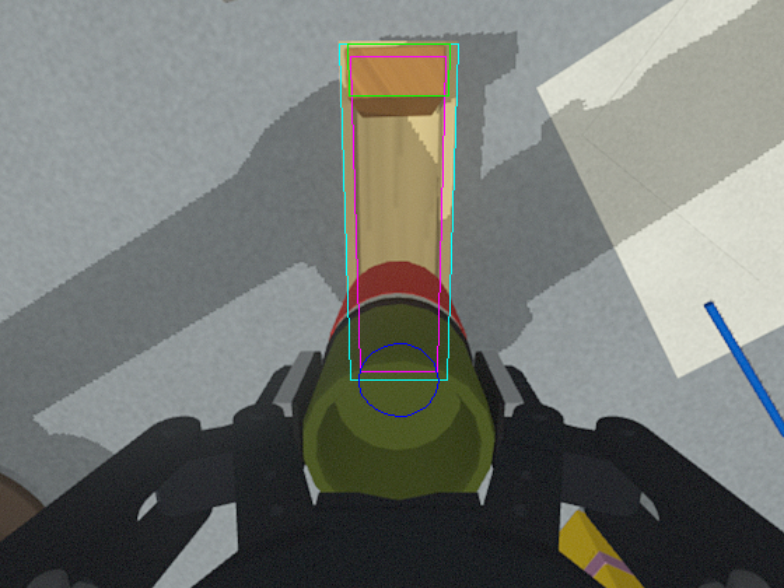

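The overlay of the predicted rim and spacer top sits on the real crate and spacer to within about 1–2 px. The held vase hangs straight between the pads. I'll check the lateral offset at sub-pixel level.

```bash
python3 - <<'E'
from h import *
d=pickle.load(open("w2.pkl","rb"));im=d["pixels"]
s=cv2.cvtColor(im,cv2.COLOR_BGR2HSV)[:,:,1].astype(int)
for y in (.02,.04,.06):
    a=proj(d,[[*crate(-.04,y),.048],[*crate(.04,y),.048],[*crate(0,y),.048]])
    r=int(round(a[0,1]));c=int(a[2,0]);k=np.where(s[r,225:350]>60)[0]+225
    print(r,"pred",a[:2,0].round(1),"seen",k.min()-.5,k.max()+.5,"px/mm",(a[1,0]-a[0,0])/80)
# vase lower-part edges
for r in (195,205,215,225,235): 
    k=np.where(s[r,205:360]>90)[0]+205; print(r,k.min(),k.max())
E
```

```text
144 pred [245.5 322.9] seen 245.5 322.5 px/mm 0.9668492079542315
124 pred [244.8 323.5] seen 244.5 323.5 px/mm 0.9839091849351564
104 pred [244.1 324.2] seen 243.5 324.5 px/mm 1.001582019600923
195 248 320
205 248 319
215 245 322
225 241 326
235 237 331
```

Pixel edges agree within 0.5 mm. I'm lowering in stages and watching the force.

Request:
jog_arm([
  [[4,-0.4,5,0,0,0,45],[4,-0.4,25,0,0,0,45],[4,-0.4,45,0,0,0,45],[4,-0.4,65,0,0,0,45],[4,-0.4,80,0,0,0,45],[4,-0.4,90,0,0,0,45],[4,-0.4,98,0,0,0,45],[4,-0.4,104,0,0,0,45],[4,-0.4,109,0,0,0,45],[4,-0.4,112,0,0,0,45]],
])

```text
t: 5.62
tool_pos: [0.5383, 0.196, 0.1412]
eef_rot: [0.791, 0.611, 0.0, 0.0]
force: [-0.6, 0.3, -3.7]
gripper_width: 0.0531
gripper_force: 43.0
```

```bash
python3 - <<'E'
from h import *;from plant import *
s=sense();print(s["t"],s["tool_pos"],tocrate(s["tool_pos"][:2]),s["force"],go(s,[*crate(0,-.021),.1063],YAW))
E
```

```text
5.6167 [0.53825421 0.19597653 0.14124519] [ 0.00023272 -0.02084229] [-0.55991762  0.32574883 -3.67109825] (array([-0.2, -0.2, 34.9]), array([ 0.02, -0.01,  0.01]))
```

Request:
jog_arm([
  [[0,0,4,0,0,0,45],[0,0,9,0,0,0,45],[0,0,14,0,0,0,45],[0,0,19,0,0,0,45],[0,0,24,0,0,0,45],[0,0,28,0,0,0,45],[0,0,31,0,0,0,45],[0,0,32.5,0,0,0,45],[0,0,33.5,0,0,0,45],[0,0,33.5,0,0,0,45]],
])

```text
t: 6.45
tool_pos: [0.538, 0.1961, 0.1077]
eef_rot: [0.791, 0.611, -0.0, -0.0]
force: [0.1, -0.8, -3.3]
gripper_width: 0.0535
gripper_force: 43.0
```

Request:
jog_arm([
  [[0,0,0.5,0,0,0,45],[0,0,1,0,0,0,45],[0,0,1.5,0,0,0,45],[0,0,1.5,0,0,0,45]],
])

```text
t: 6.78
tool_pos: [0.5382, 0.1961, 0.1065]
eef_rot: [0.791, 0.611, 0.0, 0.0]
force: [-0.3, 0.1, -1.6]
gripper_width: 0.0533
gripper_force: 43.3
```

Request:
jog_arm([
  [[0,0,0.5,0,0,0,45],[0,0,1,0,0,0,45],[0,0,1,0,0,0,45]],
])

```text
t: 7.03
tool_pos: [0.5382, 0.1961, 0.1065]
eef_rot: [0.791, 0.611, 0.001, 0.0]
force: [-3.4, -1.0, 5.4]
gripper_width: 0.0531
gripper_force: 43.8
```

Landed softly at about 5 N. Releasing and lifting.

Request:
jog_arm([
  [[0,0,0,0,0,0,58],[0,0,0,0,0,0,85],[0,0,0,0,0,0,85],[0,0,0,0,0,0,85],[0,0,0,0,0,0,85],[0,0,-5,0,0,0,85],[0,0,-20,0,0,0,85],[0,0,-50,0,0,0,85],[0,0,-85,0,0,0,85],[0,0,-120,0,0,0,85]],
])

```text
t: 7.87
tool_pos: [0.5375, 0.1959, 0.2264]
eef_rot: [0.791, 0.611, -0.001, -0.0]
force: [2.0, -0.3, -0.2]
gripper_width: 0.0847
gripper_force: 0.0
```

```bash
python3 - <<'E'
from h import *;from plant import *
s=sense();print(s["t"],s["tool_pos"],go(s,[.6515,-.158,.25],46),go(s,[.6515,-.158,.25],-44))
E
```

```text
7.8667 [0.53747046 0.19587701 0.2264243 ] (array([-313.6,  199.6,  -23.6]), array([-9.000e-02,  1.000e-02, -6.062e+01])) (array([-313.6,  199.6,  -23.6]), array([-0.05,  0.06, 29.38]))
```

Request:
jog_arm([
  [[-30,19,-24,0,0,0,85],[-65,41,-24,0,0,4,85],[-100,64,-24,0,0,8,85],[-135,86,-24,0,0,12,85],[-170,108,-24,0,0,16,85],[-205,130,-24,0,0,20,85],[-240,153,-24,0,0,24,85],[-275,175,-24,0,0,28,85],[-300,191,-24,0,0,29.4,85],[-314,200,-24,0,0,29.4,85]],
])

```text
t: 8.7
tool_pos: [0.6528, -0.1621, 0.2489]
eef_rot: [0.921, 0.389, -0.0, 0.0]
force: [-0.5, 0.8, -0.6]
gripper_width: 0.0849
gripper_force: 0.0
```

```bash
python3 - <<'E'
from h import *;from plant import *
s=sense();print(s["t"],s["tool_pos"],go(s,[.6515,-.158,.25],-44))
d=get_image("wrist");pickle.dump(d,open("w3.pkl","wb"));im=d["pixels"]
print(proj(d,[[.6515,-.158,.104]]))
h,sa,v=cv2.split(cv2.cvtColor(im,cv2.COLOR_BGR2HSV))
m=((h>130)&(h<172)&(sa>40)&(v>120)).astype(np.uint8)
m=cv2.morphologyEx(m,cv2.MORPH_OPEN,np.ones((5,5)))
c=max(cv2.findContours(m,cv2.RETR_EXTERNAL,cv2.CHAIN_APPROX_NONE)[0],key=cv2.contourArea)
q=cv2.approxPolyDP(c,6,True)[:,0];print(q.tolist())
w=world(d,q,.104);e=np.roll(w,-1,0)-w
print(w.mean(0),np.linalg.norm(e,axis=1),np.degrees(np.arctan2(e[:,1],e[:,0]))%90)
cv2.imwrite("pics/w3.png",im)
E
```

```text
8.7 [ 0.65275391 -0.16207954  0.24889158] (array([ 2. , -3.7, -1.1]), array([ 0.02,  0.04, -0.27]))
[[280.11738891 199.33887129]]
[[302, 176], [256, 178], [259, 223], [303, 222]]
[ 0.65085902 -0.15851068] [0.03995562 0.04123945 0.03982667 0.04203633] [48.1788647  48.00369321 47.03329238 47.82040213]
```

View pics/w3.png

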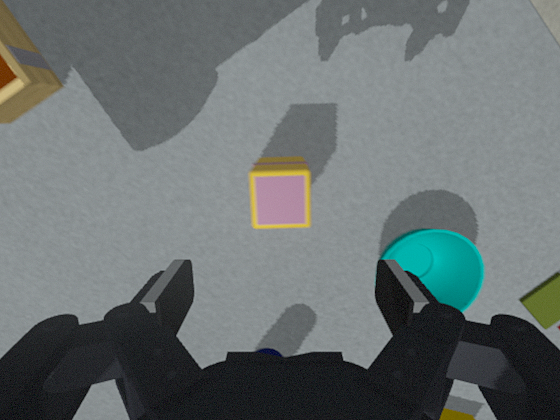

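The caddy's top is centred at (281,199) and turned about 2° from the tool, giving a yaw of 47.8°. The pads clear both the bowl and the navy vase. Descending and gripping.

Request:
jog_arm([
  [[1.3,-3.9,30,0,0,-2.1,85],[1.3,-3.9,70,0,0,-2.1,85],[1.3,-3.9,100,0,0,-2.1,85],[1.3,-3.9,130,0,0,-2.1,85],[1.3,-3.9,155,0,0,-2.1,85],[1.3,-3.9,165,0,0,-2.1,85],[1.3,-3.9,165,0,0,-2.1,85],[1.3,-3.9,165,0,0,-2.1,60],[1.3,-3.9,165,0,0,-2.1,45],[1.3,-3.9,165,0,0,-2.1,45]],
], grip_force=40)

```text
t: 9.58
tool_pos: [0.6519, -0.1549, 0.087]
eef_rot: [0.913, 0.407, 0.002, 0.001]
force: [0.8, -0.2, 0.1]
gripper_width: 0.0535
gripper_force: 41.9
```

Request:
jog_arm([
  [[0,0,0,0,0,0,45],[0,0,0,0,0,0,45],[0,0,0,0,0,0,45],[0,0,0,0,0,0,45],[0,0,0,0,0,0,45]],
])

```text
t: 10.0
tool_pos: [0.6519, -0.1549, 0.0869]
eef_rot: [0.913, 0.407, 0.002, 0.001]
force: [-0.2, -0.1, 5.9]
gripper_width: 0.0539
gripper_force: 43.0
```

```bash
python3 - <<'E'
from h import *;from plant import *
s=sense();print(s["t"],s["tool_pos"],go(s,[*crate(0,.042),.25],YAW),s["gripper_width"])
E
```

```text
10.0 [ 0.65187193 -0.15489908  0.08694568] (array([ 241.3, -347.3, -163.9]), array([  0.25,  -0.08, -27.27])) 0.053869767325942904
```

Request:
jog_arm([
  [[0,0,-10,0,0,0,45],[0,0,-35,0,0,0,45],[0,0,-65,0,0,0,45],[0,0,-95,0,0,0,45],[0,0,-125,0,0,0,45],[0,0,-150,0,0,0,45],[18,-26,-165,0,0,-4,45],[38,-55,-165,0,0,-8,45],[56,-80,-165,0,0,-12,45],[73,-105,-165,0,0,-16,45]],
])

```text
t: 10.83
tool_pos: [0.6205, -0.029, 0.2503]
eef_rot: [0.847, 0.532, 0.0, 0.0]
force: [0.2, 0.5, -2.3]
gripper_width: 0.0538
gripper_force: 43.5
```

```bash
python3 - <<'E'
from h import *;from plant import *
s=sense();print(s["t"],s["tool_pos"],go(s,[*crate(0,.045),.25],YAW),s["gripper_width"])
E
```

```text
10.8333 [ 0.62049239 -0.02898085  0.25032838] (array([ 231.4, -184.7,    0.3]), array([  0.03,  -0.02, -11.11])) 0.053823628816286745
```

Request:
jog_arm([
  [[25,-20,0,0,0,-1,45],[54,-43,0,0,0,-3,45],[85,-68,0,0,0,-5,45],[115,-92,0,0,0,-7,45],[145,-116,0,0,0,-9,45],[175,-140,0,0,0,-11,45],[205,-164,0,0,0,-11,45],[223,-178,0,0,0,-11,45],[230,-184,0,0,0,-11,45],[230,-184,0,0,0,-11,45]],
])

```text
t: 11.67
tool_pos: [0.5552, 0.2591, 0.2495]
eef_rot: [0.792, 0.611, -0.0, -0.0]
force: [0.3, -0.1, -2.9]
gripper_width: 0.0537
gripper_force: 43.4
```

```bash
python3 - <<'E'
from h import *;from plant import *
s=sense();print(s["t"],s["tool_pos"],tocrate(s["tool_pos"][:2]),go(s,[*crate(0,.045),.0949],YAW))
d=get_image("top");w=get_image("wrist");im=d["pixels"].copy()
def poly(pts,z,c):
    p=proj(d,[[*crate(*q),z] for q in pts]).round().astype(int);cv2.polylines(im,[p],True,c,1)
t=np.linspace(0,6.28,40)
a=cv2.resize(im[190:280,165:285],(600,450),interpolation=cv2.INTER_CUBIC)
cv2.imwrite("pics/t4.png",np.hstack([a,np.zeros((450,1,3),np.uint8)]));cv2.imwrite("pics/w4.png",w["pixels"]);pickle.dump(w,open("w4.pkl","wb"))
E
```

```text
11.6667 [0.55524577 0.25908832 0.249487  ] [0.00071107 0.04451554] (array([  0.5,  -0.6, 154.6]), array([-0.02,  0.01, -0.09]))
```

View pics/w4.png

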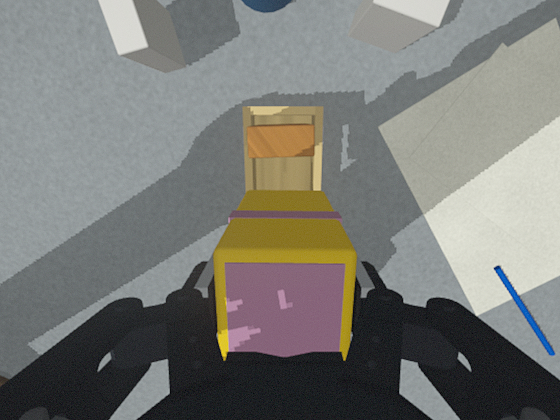

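The caddy hangs square and central over the crate. The spacer's top is at (281,141). Its height must include the 8 mm floor, so I'm rechecking its place before lowering.

```bash
python3 - <<'E'
from h import *
w=pickle.load(open("w4.pkl","rb"))
for p in world(w,[[248,126],[314,124],[313,156],[247,158],[281,141]],.108): print(tocrate(p).round(4))
d=pickle.load(open("top0.pkl","rb"))
print("jar",tocrate(world(d,[(np.array([444,222])+.5)/5-.5+[165,190]],.118)[0]))
E
```

```text
[-0.0282  0.1083]
[0.0258 0.1097]
[0.0256 0.0837]
[-0.03    0.0823]
[-0.0013  0.0962]
jar [-0.00059146 -0.0901078 ]
```

Request:
jog_arm([
  [[0.5,-0.6,10,0,0,0,45],[0.5,-0.6,30,0,0,0,45],[0.5,-0.6,50,0,0,0,45],[0.5,-0.6,70,0,0,0,45],[0.5,-0.6,88,0,0,0,45],[0.5,-0.6,100,0,0,0,45],[0.5,-0.6,108,0,0,0,45],[0.5,-0.6,113,0,0,0,45],[0.5,-0.6,117,0,0,0,45],[0.5,-0.6,120,0,0,0,45]],
])

```text
t: 12.6
tool_pos: [0.5561, 0.2573, 0.1294]
eef_rot: [0.793, 0.609, 0.0, 0.0]
force: [-0.5, -0.4, -2.8]
gripper_width: 0.0535
gripper_force: 43.4
```

Request:
jog_arm([
  [[0,0,3,0,0,0,45],[0,0,8,0,0,0,45],[0,0,13,0,0,0,45],[0,0,18,0,0,0,45],[0,0,23,0,0,0,45],[0,0,27,0,0,0,45],[0,0,30,0,0,0,45],[0,0,31.5,0,0,0,45],[0,0,32.5,0,0,0,45],[0,0,32.5,0,0,0,45]],
])

```text
t: 13.43
tool_pos: [0.5557, 0.2578, 0.0967]
eef_rot: [0.793, 0.609, -0.0, -0.0]
force: [0.2, -0.3, -1.8]
gripper_width: 0.0536
gripper_force: 43.4
```

Request:
jog_arm([
  [[0,0,0.5,0,0,0,45],[0,0,1,0,0,0,45],[0,0,1.5,0,0,0,45],[0,0,1.5,0,0,0,45]],
])

```text
t: 13.77
tool_pos: [0.5557, 0.2578, 0.0954]
eef_rot: [0.793, 0.609, 0.0, 0.0]
force: [-0.2, -0.1, -1.5]
gripper_width: 0.0534
gripper_force: 43.4
```

Request:
jog_arm([
  [[0,0,0.5,0,0,0,45],[0,0,0.8,0,0,0,45],[0,0,0.8,0,0,0,45]],
])

```text
t: 14.02
tool_pos: [0.5558, 0.2578, 0.0949]
eef_rot: [0.793, 0.609, 0.0, 0.0]
force: [-1.2, -0.3, 0.1]
gripper_width: 0.0539
gripper_force: 43.6
```

Request:
jog_arm([
  [[0,0,0.5,0,0,0,45],[0,0,0.5,0,0,0,45],[0,0,0.5,0,0,0,45]],
])

```text
t: 14.27
tool_pos: [0.5558, 0.2579, 0.0949]
eef_rot: [0.793, 0.609, 0.0, 0.0]
force: [-1.7, -1.0, 5.4]
gripper_width: 0.0538
gripper_force: 44.0
```

Request:
jog_arm([
  [[0,0,0.5,0,0,0,58],[0,0,0,0,0,0,85],[0,0,0,0,0,0,85],[0,0,0,0,0,0,85],[0,0,0,0,0,0,85],[0,0,-5,0,0,0,85],[0,0,-20,0,0,0,85],[0,0,-50,0,0,0,85],[0,0,-85,0,0,0,85],[0,0,-120,0,0,0,85]],
])

```text
t: 15.1
tool_pos: [0.5551, 0.2576, 0.2151]
eef_rot: [0.793, 0.609, -0.001, -0.0]
force: [2.5, 0.7, 0.1]
gripper_width: 0.0851
gripper_force: 0.0
```

```bash
python3 - <<'E'
from h import *;from plant import *
s=sense();print(s["t"],s["tool_pos"],go(s,[*crate(-.001,.096),.215],YAW))
d=get_image("top");w=get_image("scene")
a=cv2.resize(d["pixels"][190:280,165:285],(400,300),interpolation=cv2.INTER_CUBIC)
b=cv2.resize(w["pixels"][150:285,280:460],(400,300),interpolation=cv2.INTER_CUBIC)
cv2.imwrite("pics/t5.png",np.hstack([a,b]))
E
```

```text
15.1 [0.55514217 0.25756496 0.21512379] (array([53. , -2.3,  0.1]), array([-0.06,  0.05, -0.27]))
```

View pics/t5.png

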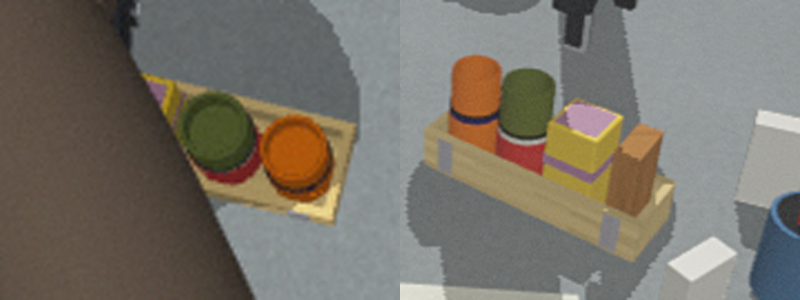

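The row stands upright in the order jar, vase, caddy, spacer. I'm moving to the spacer to grip it by its sides.

Request:
jog_arm([
  [[25,-1,0,0,0,0,85],[48,-2.3,0,0,0,-0.3,85],[53,-2.3,0,0,0,-0.3,85],[53,-2.3,20,0,0,-0.3,85],[53,-2.3,50,0,0,-0.3,85],[53,-2.3,80,0,0,-0.3,85],[53,-2.3,105,0,0,-0.3,85],[53,-2.3,118,0,0,-0.3,85],[53,-2.3,123,0,0,-0.3,85],[53,-2.3,123,0,0,-0.3,85]],
])

```text
t: 16.03
tool_pos: [0.5662, 0.3089, 0.0893]
eef_rot: [0.791, 0.611, -0.002, -0.0]
force: [-0.1, -1.2, 0.7]
gripper_width: 0.0848
gripper_force: 0.0
```

Request:
jog_arm([
  [[0,0,0,0,0,0,65],[0,0,0,0,0,0,60],[0,0,0,0,0,0,50],[0,0,0,0,0,0,50],[0,0,0,0,0,0,50],[0,0,0,0,0,0,50]],
], grip_force=50)

```text
t: 16.53
tool_pos: [0.568, 0.3101, 0.0928]
eef_rot: [0.791, 0.611, 0.002, 0.0]
force: [-0.6, -0.2, 6.0]
gripper_width: 0.0556
gripper_force: 53.6
```

```bash
python3 - <<'E'
from h import *;from plant import *
s=sense();print(s["t"],s["tool_pos"],tocrate(s["tool_pos"][:2]),go(s,[*crate(0,.064),.1],YAW),s["force"])
E
```

```text
16.5333 [0.56802063 0.31013054 0.09283133] [0.00016218 0.09712964] (array([-33.1,  -0.2,  -7.2]), array([ 0.14, -0.13,  0.03])) [-0.56853026 -0.18785665  5.95686566]
```

Request:
jog_arm([
  [[0,0,-0.7,0,0,0,50],[-2,0,-0.7,0,0,0,50],[-4,0,-0.7,0,0,0,50],[-6,0,-0.7,0,0,0,50],[-8,0,-0.7,0,0,0,50],[-10,0,-0.7,0,0,0,50],[-12,0,-0.7,0,0,0,50],[-14,0,-0.7,0,0,0,50],[-16,0,-0.7,0,0,0,50],[-16,0,-0.7,0,0,0,50]],
])

```text
t: 17.37
tool_pos: [0.5636, 0.2947, 0.0929]
eef_rot: [0.791, 0.611, 0.001, -0.0]
force: [0.6, 2.7, 6.3]
gripper_width: 0.0552
gripper_force: 53.5
```

Request:
jog_arm([
  [[-1.5,0,0,0,0,0,50],[-3,0,0,0,0,0,50],[-4.5,0,0,0,0,0,50],[-6,0,0,0,0,0,50],[-7.5,0,0,0,0,0,50],[-9,0,0,0,0,0,50],[-10,0,0,0,0,0,50],[-10,0,0,0,0,0,50]],
])

```text
t: 18.03
tool_pos: [0.5612, 0.2853, 0.0928]
eef_rot: [0.791, 0.612, 0.002, -0.0]
force: [1.6, 4.4, 6.7]
gripper_width: 0.0554
gripper_force: 53.5
```

```bash
python3 - <<'E'
from h import *;from plant import *
s=sense();print(s["t"],s["tool_pos"],tocrate(s["tool_pos"][:2]),s["force"],tocrate(s["force"][:2]+C))
E
```

```text
18.0333 [0.5612436  0.28534366 0.09283892] [-0.00012599  0.07143443] [1.55970232 4.41635522 6.66731379] [0.39211575 4.66727239]
```

Request:
jog_arm([
  [[-1,0,0,0,0,0,50],[-2,0,0,0,0,0,50],[-3,0,0,0,0,0,50],[-4,0,0,0,0,0,50],[-4,0,0,0,0,0,50]],
])

```text
t: 18.45
tool_pos: [0.5603, 0.2817, 0.0928]
eef_rot: [0.791, 0.612, 0.002, -0.001]
force: [0.7, 4.6, 5.0]
gripper_width: 0.0553
gripper_force: 53.5
```

Request:
jog_arm([
  [[-0.7,0,0,0,0,0,50],[-1.4,0,0,0,0,0,50],[-2,0,0,0,0,0,50],[-2,0,0,0,0,0,50]],
])

```text
t: 18.78
tool_pos: [0.5599, 0.28, 0.0929]
eef_rot: [0.791, 0.612, 0.002, -0.001]
force: [1.5, 4.8, 5.4]
gripper_width: 0.0552
gripper_force: 53.4
```

```bash
python3 - <<'E'
from h import *;from plant import *
s=sense();print(s["t"],s["tool_pos"],tocrate(s["tool_pos"][:2]),s["force"],tocrate(s["force"][:2]+C))
E
```

```text
18.7833 [0.55988644 0.28000174 0.09289847] [-8.80755960e-05  6.59228987e-02] [1.49896784 4.75925081 5.3821322 ] [0.24663686 4.98366412]
```

Request:
jog_arm([
  [[-0.7,0,0,0,0,0,50],[-1.4,0,0,0,0,0,50],[-2,0,0,0,0,0,50],[-2,0,0,0,0,0,50]],
])

```text
t: 19.12
tool_pos: [0.5598, 0.2796, 0.093]
eef_rot: [0.791, 0.612, 0.003, -0.002]
force: [2.8, 11.1, 3.2]
gripper_width: 0.0558
gripper_force: 53.1
```

```bash
python3 - <<'E'
from h import *;from plant import *
s=sense();print(s["t"],s["tool_pos"],tocrate(s["tool_pos"][:2]),s["force"],tocrate(s["force"][:2]+C))
E
```

```text
19.1167 [0.55977536 0.27958232 0.09297702] [-8.94750516e-05  6.54890113e-02] [ 2.83326044 11.11329719  3.18666637] [-0.06937339 11.4686466 ]
```

Request:
jog_arm([
  [[-0.7,0,0,0,0,0,50],[-1.2,0,0,0,0,0,50],[-1.2,0,0,0,0,0,50],[-1.2,0,0,0,0,0,50]],
])

```text
t: 19.45
tool_pos: [0.5597, 0.2794, 0.0932]
eef_rot: [0.791, 0.612, 0.004, -0.002]
force: [2.7, 13.3, 2.2]
gripper_width: 0.0549
gripper_force: 53.2
```

```bash
python3 - <<'E'
from h import *;from plant import *
s=sense();print(s["t"],s["tool_pos"],tocrate(s["tool_pos"][:2]),s["force"],tocrate(s["force"][:2]+C))
E
```

```text
19.45 [0.55972932 0.27943546 0.0931909 ] [-9.68780731e-05  6.53352801e-02] [ 2.73948061 13.28146688  2.17525989] [-0.70843548 13.54263385]
```

It's rigid at the expected place: spacer about 64 mm from the crate centre, and the force climbs with no travel. I'm relaxing the push, releasing and lifting.

Request:
jog_arm([
  [[1,0,0,0,0,0,50],[2,0,0,0,0,0,50],[2,0,0,0,0,0,58],[2,0,0,0,0,0,85],[2,0,0,0,0,0,85],[2,0,0,0,0,0,85],[2,0,0,0,0,0,85],[2,0,-15,0,0,0,85],[2,0,-45,0,0,0,85],[2,0,-80,0,0,0,85]],
])

```text
t: 20.28
tool_pos: [0.5573, 0.2765, 0.1701]
eef_rot: [0.791, 0.611, -0.003, -0.0]
force: [0.1, 0.7, 0.4]
gripper_width: 0.0849
gripper_force: 0.0
```

Request:
jog_arm([
  [[0,0,-40,0,0,0,85],[0,-40,-60,0,0,0,85],[0,-80,-60,0,0,0,85],[0,-120,-60,0,0,0,85],[0,-160,-60,0,0,0,85],[0,-200,-60,0,0,0,85],[0,-200,-60,0,0,0,85]],
])

```text
t: 20.87
tool_pos: [0.3598, 0.3283, 0.2323]
eef_rot: [0.79, 0.613, -0.001, -0.001]
force: [0.1, 1.4, 1.4]
gripper_width: 0.0851
gripper_force: 0.0
```

```bash
python3 - <<'E'
from h import *;from plant import *
s=sense();print(s["t"],s["tool_pos"])
d=get_image("top");w=get_image("scene")
a=cv2.resize(d["pixels"][190:280,165:285],(400,300),interpolation=cv2.INTER_CUBIC)
b=cv2.resize(w["pixels"][150:285,280:460],(400,300),interpolation=cv2.INTER_CUBIC)
cv2.imwrite("pics/t6.png",np.hstack([a,b]))
E
```

```text
20.8667 [0.35979739 0.32832535 0.23228639]
```

View pics/t6.png

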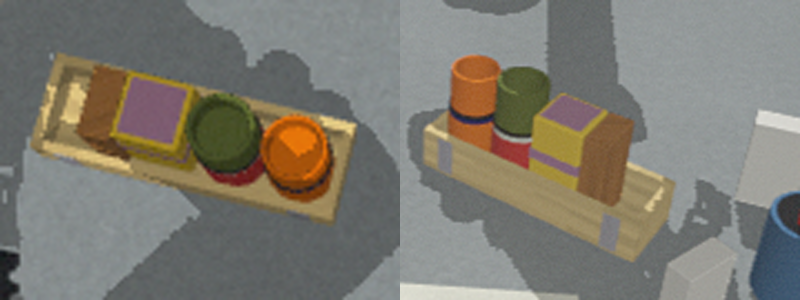

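The row is tight and upright, the spacer is flush against the caddy, and the gripper is clear. Handing in.

```bash
python3 -c "
from plant import *
print(finish_job())"
```

```text
the job is handed in; nothing more can be done
None
```

The vase and caddy are packed upright between the jar and the spacer, the row is pushed tight (spacer about 64 mm from the crate's centre), and the job was handed in at about 21 s; no verdict came back.

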